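Reference reading: hang the white tile, fire the shutter

TASK

Take the white-tile reference holder out of its storage cradle and hang it astride the bar in front of the spectrometer, white tile facing the spectrometer, sitting level and fully down on the bar; set it on, do not drop it. Then, with the holder hanging there and let go, push the red spring-loaded shutter plunger all the way down, keep it fully down for about two seconds and let it come right back up. Leave the jar, the brush and the green specimen mount where they are.

Things in the scene. Friction and masses are not known exactly. Their poses are not given: they have to be found in the camera images.
- holder: Loose blue upside-down U with a white tile as +x leg (seen from above as a 5 mm white edge), 0.16 kg: 32 (x) x 64 (y) x 60 mm high. Top plate 8 mm thick; legs 5 mm thick, 52 mm long; slot between them 22 mm wide, open at both ends. Origin: centre of the underside, at the legs' feet, z up. In the cradle only its ends (along y), on the bar only its broad faces can be gripped.
- tile (a point): Centre of the outer face of the white tile on the holder: at (16, 0, 26) mm in the holder's frame.
- cradle: Grey storage cradle, fixed, any yaw: base plate 80 (x) x 100 (y) x 8 mm, two upright cheeks (11 mm thick, 44 mm long in y, tops 68 mm above the bench) 36 mm apart. The holder starts standing on the plate between the cheeks, axes along the cradle's, top flush with theirs, 2 mm clearance each side, ends 10 mm past the cheeks. Origin: centre of the underside.
- station: White bench spectrometer, fixed. Origin on the bench below the middle of its bar; +x points from the bar to the port. Dark steel bar along y, 14 x 14 mm, top 110 mm up, 80 mm free between end posts (12 mm thick in y, 24 in x, tops 126 mm up). Base plate 12 mm thick, x -50 to 240, y +-105 mm. The body, 112 mm high, begins at x = 95; a shutter blade on its front rises while the plunger is down.
- bar_top (a point): Middle of the bar's top surface, axes as the station. With the holder hung, its origin is 52 mm below this.
- release_box: Shutter release, fixed: grey foot 90 x 90 x 14 mm, white box 56 x 56 mm up to 60 mm, red mushroom plunger on top. Origin: centre of the underside on the bench.
- release_top (a point): Centre of the top face of the red plunger knob (36 mm diameter, 10 mm thick); 106 mm above the bench when up, 78 mm when fully down. Moves with the knob.
- release (a joint): Plunger travel in m: 0 up, 0.028 fully down at its stop. The spring pushes back with 4.5 N at the start and about 12.5 N at the stop.
- jar: Bystander: amber jar with white cap, 48 mm diameter, 70 mm high, origin at the centre of its underside.
- brush: Bystander: brush 150 mm long lying on the bench along its x.
- mount: Bystander: green round specimen mount, 32 mm diameter, 18 mm high, origin at the centre of its underside.
Mind the look-alikes: they are no part of the job. Of the things shaped like the holder, the blue one is meant.

How it is judged:
By the outcome, as a careful person would: the job done as asked, in the order asked, and still so for the second after the job is handed in, with the robot touching nothing.
It also fails if it takes over 72 s, if anything falls off the work surface, if the arm or the gripper's body presses on something with over 40 N, if the wrist force passes 120 N, or if a joint passes its speed limit or range.

ROBOT

A 6-joint arm with a two-finger parallel gripper is mounted at the origin on the work surface. World frame = base frame: x ahead of the robot, y to its left, z up, the work surface at z = 0. Lengths are in m, angles in rad, forces in N, time in s.
With the tool pointing down it reaches from about 0.3 to 0.775 m from the base axis. Payload 14.6 kg.
Tool frame: the origin (TCP) lies midway between the tips of the shut fingers; the grasp point (between the pads) lies 19 mm behind it; z points along the fingers, y is the line along which they close (so a half turn about z gives the same grasp; the last joint's range is limited). The gripper opens to 85 mm and grips with 20 to 120 N. Pads are 22 mm wide; open, the fingers measure 114 mm over their backs; the gripper's body (76 mm by 85 mm) begins 54 mm behind the grasp point. The pads swing forward as they close: fully open they stand 13 mm farther back than shut.
Start: joints at [-1.402, 0.3, 1.521, -0, 1.321, -0.067], TCP at [0.128, -0.535, 0.231] pointing down, gripper open.
Joint ranges: [-3.03, 3.03], [-0.79, 2.21], [0.23, 2.52], [-1.04, 4.18], [0, 3.07], [-2.55, 2.55]. Speed limits (rad/s): [2.22, 2.22, 2.57, 3.14, 3.14, 3.14].

INTERFACE

Orientations are given as a 3x3 rotation matrix whose columns are the frame's x, y, z axes.
In Python, from bench import arm gives the robot as it stands. The module is installed in compiled form; this text tells all that it offers.
- The arm moves only by the tool apply_moves, never from a script. Its argument "targets" is a list of rows, each a list of 2 entries, a list of its own where there are three numbers: the shift along the tool's x, y, z in mm, then the turn about the tool's z in rad. In form: [[[tx, ty, tz], turn], ...]. A call has 1 to 5 rows; each row shifts and turns the commanded pose from where the row before left it, along the tool's axes as they then stand; what a row does not reach is not made up. A row lasts 1/10 s, in which the tool goes at most 50 mm and 8.59 degrees, less where a joint would pass 70% of its speed; a pose out of reach is approached as far as the arm can. A call is refused whole if a number of a shift passes 50 or a number of a turn 0.15, either way. A call with a gripper value outside its range is refused whole. "jaw" is the opening, from -1 (shut) to 1 (fully open), set as the call begins (left out, the last holds). The fingers move at their own pace and stop on an object; "force" is the grip in N (left out, the last holds). Time passes only in rows, so rows that do not move let the fingers close. It gives the time, the measured TCP pose, the force, the opening and the grip force at its end, in the units of the state.
- arm.get_obs(): the state, without advancing time (a new reading comes with each control period).
- arm.capture(name): name is "scene" or "top" or "wrist"; returns (picture, depth): 480x640x3 uint8, red, green, blue; 480x640 float32, m along the optical axis (not along the pixel's ray), 0 where there is no reading.
- arm.camera_params(name): a dict with "intrinsics" (3x3 intrinsics, pixels), "k1" (the pictures are not rectified: a ray, as slopes to the right and down, at radius r is drawn at 1 + k1 r^2 times it, then the intrinsics apply), "origin" and "attitude" of the camera in the world. Camera axes: x right, y down, z forward; pixel columns grow to the right and rows downward; lengths in m; the calibration is good to about 2 mm. A picture is of the moment at which its call begins: read the wrist's pose just before it. camera_params takes no time and is no camera call; for the wrist camera it gives the pose at the moment of the call.
- arm.finish_job(): hands the job in; it is judged then, once.
The state is a dict: "time_s": time; "joint_positions": joint angles; "joint_velocities": joint speeds; "effort": joint torques, N m; "eef_pos": TCP position; "ee_rot": TCP orientation; "wrist_force": force on the tool from outside, world axes, zero at the start; "wrist_torque": the same for the moment, N m; "grip_width": opening from 0.0 (shut) to 1.0 (fully open); "grasp_force": force on a finger pad.
Only numpy, scipy, OpenCV 4.12 (cv2) and the standard library are available. Lean on these libraries where they do the work, as an engineer would, in place of code of your own. Each camera call takes 0.05 s, during which the arm holds its last target. There are 200 camera calls.

## Working session

There is one attempt and no reset: what is moved stays moved. The work goes in short steps, Python scripts to look and compute and a tool call to move; the robot and the scene stay as the last step left them, time stands still between calls to the robot, and variables do not carry over. Pictures are saved under pics/ and viewed, at most 10 in all, crops included, and the job is handed in when it is done.

Besides the shell and the picture viewer there is one more tool, called after "Call:" as name([rows], argument=value, ...), one row to a line, values as JSON. apply_moves: Moves the arm, as the interface text tells. Its arguments: {"type":"object","properties":{"targets":{"type":"array","items":{"type":"array"}},"jaw":{"type":"number"},"force":{"type":"number"}},"required":["targets"]}

```bash
mkdir -p pics; cat > h.py <<'E'
import numpy as np, cv2
from bench import arm
def cap(n,f=None):
    p=arm.camera_params(n); im,d=arm.capture(n)
    if f: cv2.imwrite(f'pics/{f}.png',im[:,:,::-1])
    return im,d,p
def ray(p,uv):
    K=np.array(p['intrinsics']); uv=np.atleast_2d(np.float64(uv))
    x=np.c_[(uv[:,0]-K[0,2])/K[0,0],(uv[:,1]-K[1,2])/K[1,1]]; s=x.copy()
    for _ in range(20): s=x/(1+p['k1']*(s**2).sum(1,keepdims=True))
    return np.c_[s,np.ones(len(s))]@np.array(p['attitude']).T
def onz(p,uv,z):
    r=ray(p,uv); o=np.array(p['origin']); return o+r*((z-o[2])/r[:,2:3])
def cloud(p,d):
    v,u=np.mgrid[:480,:640]; r=ray(p,np.c_[u.ravel(),v.ravel()]); 
    return (np.array(p['origin'])+r*d.reshape(-1,1)).reshape(480,640,3)
E
python3 - <<'E'
from h import *
a=cap('top','top1')[0]; b=cap('scene','scene1')[0]
for n in('top','scene','wrist'):
    p=arm.camera_params(n);print(n,np.round(p['origin'],3),np.round(p['attitude'],3).tolist(),p['intrinsics'],p['k1'])
E
```

```text
top [0.361 0.04  1.067] [[0.019, -0.98, 0.199], [-1.0, -0.022, -0.016], [0.02, -0.198, -0.98]] [[481.93523767   0.         317.95940272]
 [  0.         481.93523767 240.395834  ]
 [  0.           0.           1.        ]] -0.04857464116016461
scene [0.894 0.664 0.687] [[-0.865, 0.318, -0.387], [0.501, 0.536, -0.679], [-0.009, -0.782, -0.624]] [[503.51035037   0.         310.33630393]
 [  0.         503.51035037 240.92188072]
 [  0.           0.           1.        ]] -0.04779363663586686
wrist [ 0.199 -0.516  0.373] [[0.233, -0.933, -0.275], [-0.972, -0.224, -0.065], [-0.001, 0.283, -0.959]] [[387.07182667   0.         317.07561304]
 [  0.         387.07182667 241.07971201]
 [  0.           0.           1.        ]] -0.051336969379104626
```

View pics/top1.png

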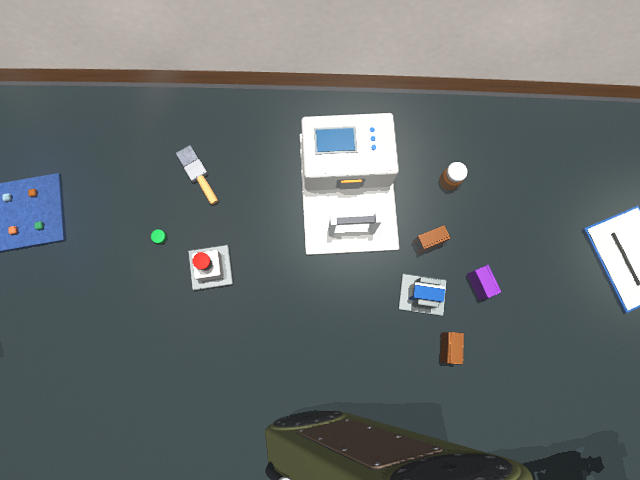

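View pics/scene1.png

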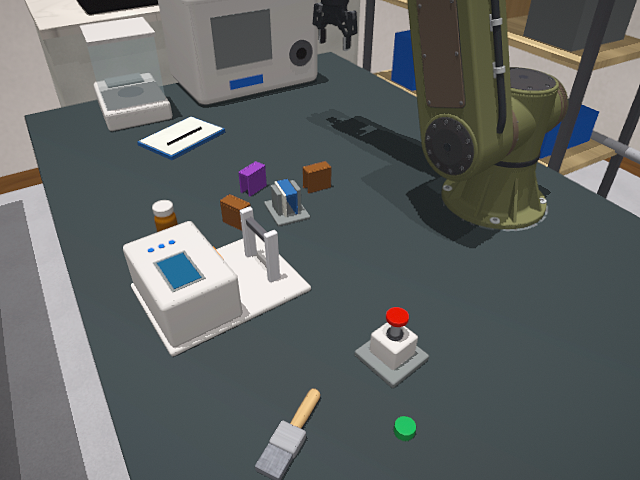

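The top view shows the blue U in its grey cradle at (429,293). The look-alikes are purple at (485,282), orange-brown at (433,238) and orange-brown at (453,348). Other positions are the bar at (353,222), the red plunger at (202,261), the jar at (455,175), the brush at (198,175) and the mount at (158,236). I choose the blue one and check it in a crop.

```bash
python3 - <<'E'
from h import *
im,d,p=cap('top'); C=cloud(p,d)
hsv=cv2.cvtColor(im,cv2.COLOR_RGB2HSV)
def blob(m,box):
    x0,y0,x1,y1=box; mm=np.zeros_like(m); mm[y0:y1,x0:x1]=m[y0:y1,x0:x1]
    c=max(cv2.findContours(mm,cv2.RETR_EXTERNAL,cv2.CHAIN_APPROX_NONE)[0],key=cv2.contourArea); return c,mm
blue=cv2.inRange(hsv,(95,120,80),(125,255,255)); red=cv2.inRange(hsv,(0,200,100),(8,255,255))|cv2.inRange(hsv,(172,200,100),(180,255,255))
c,m=blob(blue,(400,270,460,320)); 
w=onz(p,c[:,0,:],0.068)[:,:2]; r=cv2.minAreaRect(np.float32(w*1000)); print('blue rect mm',r)
print(np.round(cv2.boxPoints(r)))
c,m=blob(red,(180,240,225,280)); (u,v),R=cv2.minEnclosingCircle(c); print('knob',u,v,R,onz(p,(u,v),.106))
q=C[m>0]; print('knob depth',np.median(q,0))
# station plates & bar by height
x0=(C[...,2]>.1)&(C[...,2]<.135); x0[:,:300]=0;x0[:,400:]=0;x0[:205]=0;x0[260:]=0
q=C[x0]; print(len(q)); 
for r_ in (( .1,.116),(.119,.135)):
    k=q[(q[:,2]>r_[0])&(q[:,2]<r_[1])]; r=cv2.minAreaRect(np.float32(k[:,:2]*1000)); print(r_,len(k),r,k.mean(0))
cr=np.hstack([cv2.resize(im[260:330,385:465,::-1],(400,350),interpolation=cv2.INTER_CUBIC),cv2.resize(im[200:260,310:400,::-1],(400,350),interpolation=cv2.INTER_CUBIC)])
cv2.imwrite('pics/crop1.png',cr)
# station base plate contour
wh=cv2.inRange(hsv,(0,0,150),(180,60,255)); c,m=blob(wh,(290,180,410,265)); 
a=cv2.approxPolyDP(c,4,True)[:,0]; print(np.c_[a,np.round(onz(p,a,.012)[:,:2],3)])
E
```

```text
blue rect mm ((457.031494140625, -206.35435485839844), (71.0960693359375, 29.986873626708984), 86.65442657470703)
[[ 440. -241.]
 [ 470. -243.]
 [ 474. -172.]
 [ 444. -170.]]
knob 195.5 257.5 5.147915363311768 [[0.51495428 0.27046609 0.106     ]]
knob depth [0.51233244 0.27138655 0.10377483]
466
(0.1, 0.116) 318 ((599.3729248046875, -49.67837142944336), (22.749574661254883, 103.18181610107422), 4.0025954246521) [ 0.59952905 -0.05046538  0.1079616 ]
(0.119, 0.135) 143 ((600.1964721679688, -50.19028091430664), (24.45786476135254, 103.57999420166016), 4.56580924987793) [ 0.60017009 -0.05195508  0.12439259]
[[ 3.02e+02  1.80e+02  7.15e-01  6.20e-02]
 [ 3.07e+02  2.54e+02  5.43e-01  4.60e-02]
 [ 3.98e+02  2.49e+02  5.59e-01 -1.57e-01]
 [ 3.92e+02  1.83e+02  7.14e-01 -1.45e-01]
 [ 3.07e+02  1.91e+02  6.89e-01  5.00e-02]]
```

View pics/crop1.png

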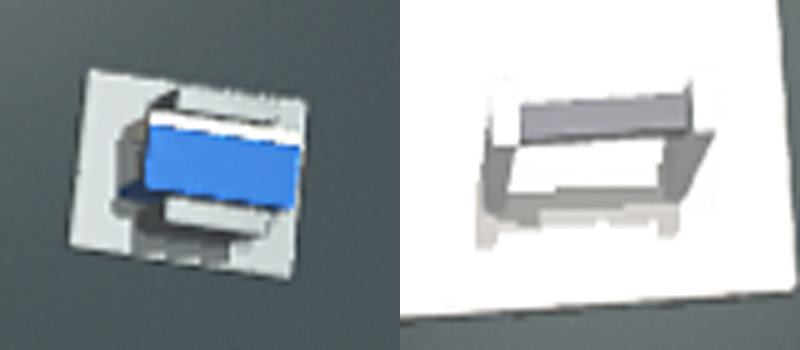

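The crop shows the blue U between its cheeks, with the white edge on the world +x side (up in the image). The bar with its two end posts is on the right. The choice is confirmed, so I go above the holder.

```bash
cat >> h.py <<'E'
def plan(pos,yaw=None):
    """shift (tool axes, mm) after the turn bringing tool y line to world yaw of direction (deg)"""
    o=arm.get_obs(); R=np.array(o['ee_rot']); t=0
    if yaw is not None:
        a=np.degrees(np.arctan2(R[1,1],R[0,1])); dd=(yaw-a+90)%180-90; t=-np.radians(dd)
    c,s=np.cos(t),np.sin(t); R2=R@np.array([[c,-s,0],[s,c,0],[0,0,1]])
    print('at',np.round(o['eef_pos'],4),'t',o['time_s'],'q6',round(o['joint_positions'][5],2),'tilt z',np.round(R[:,2],3),'turn',round(t,3),'shift',np.round(1000*R2.T@(np.array(pos)-o['eef_pos']),1))
E
python3 - <<'E'
from h import *
plan((.457,-.206,.20),90+7-14)
print(np.round(arm.get_obs()['ee_rot'],3))
E
```

```text
at [ 0.1285 -0.5346  0.2308] t 0.15 q6 -0.07 tilt z [-0.     0.001 -1.   ] turn 0.358 shift [ 286.  -366.2   31.1]
[[ 0.972  0.234 -0.   ]
 [ 0.234 -0.972  0.001]
 [ 0.    -0.001 -1.   ]]
```

Call:
apply_moves([
  [[0,0,0],0.12],
  [[0,0,0],0.12],
  [[0,0,0],0.118],
  [[22,-28,2.5],0],
  [[22,-28,2.5],0],
], jaw=1)

```text
time_s: 0.65
eef_pos: [0.1791, -0.4839, 0.2257]
ee_rot: [[0.992, -0.124, -0.0], [-0.124, -0.992, 0.001], [-0.0, -0.001, -1.0]]
wrist_force: [0.3, -0.2, 0.3]
grip_width: 1.0
grasp_force: 0.0
```

Call:
apply_moves([
  [[22,-28,2.5],0],
  [[22,-28,2.5],0],
  [[22,-28,2.5],0],
  [[22,-28,2.5],0],
  [[22,-28,2.5],0],
])

```text
time_s: 1.15
eef_pos: [0.306, -0.3578, 0.2136]
ee_rot: [[0.993, -0.122, -0.0], [-0.122, -0.993, 0.0], [-0.0, -0.0, -1.0]]
wrist_force: [0.1, -1.4, 0.0]
grip_width: 0.999
grasp_force: 0.0
```

Call:
apply_moves([
  [[22,-28,2.5],0],
  [[22,-28,2.5],0],
  [[22,-28,2.5],0],
  [[22,-28,2.5],0],
  [[22,-28,2.5],0],
])

```text
time_s: 1.65
eef_pos: [0.4323, -0.2322, 0.2011]
ee_rot: [[0.993, -0.122, -0.0], [-0.122, -0.993, 0.0], [-0.0, -0.0, -1.0]]
wrist_force: [0.1, -0.5, -0.0]
grip_width: 1.005
grasp_force: 0.0
```

Call:
apply_moves([
  [[22,-30,1],0],
  [[0,0,0],0],
  [[0,0,0],0],
])

```text
time_s: 1.95
eef_pos: [0.457, -0.206, 0.2]
ee_rot: [[0.993, -0.12, -0.001], [-0.12, -0.993, 0.0], [-0.001, -0.0, -1.0]]
wrist_force: [-0.2, 0.2, 0.1]
grip_width: 1.003
grasp_force: 0.0
```

```bash
python3 - <<'E'
from h import *
im,d,p=cap('wrist','w1'); plan((.457,-.206,.20),83)
hsv=cv2.cvtColor(im,cv2.COLOR_RGB2HSV)
m=cv2.inRange(hsv,(98,120,120),(125,255,255))
for c in sorted(cv2.findContours(m,cv2.RETR_EXTERNAL,cv2.CHAIN_APPROX_NONE)[0],key=cv2.contourArea)[-2:]:
    w=onz(p,c[:,0,:],.068)[:,:2]*1000; r=cv2.minAreaRect(np.float32(w)); print(cv2.contourArea(c),c[:,0].mean(0),r,np.round(cv2.boxPoints(r),1).tolist())
E
```

```text
at [ 0.4566 -0.2066  0.2001] t 2.0 q6 1.19 tilt z [-0.001  0.    -1.   ] turn 0.0 shift [ 0.3 -0.6  0.1]
1846.0 [324.28947368 224.30263158] ((457.7638244628906, -207.9989013671875), (63.104515075683594, 24.225971221923828), 81.64007568359375) [[441.20001220703125, -237.5], [465.20001220703125, -241.0], [474.29998779296875, -178.5], [450.3999938964844, -175.0]]
```

View pics/w1.png

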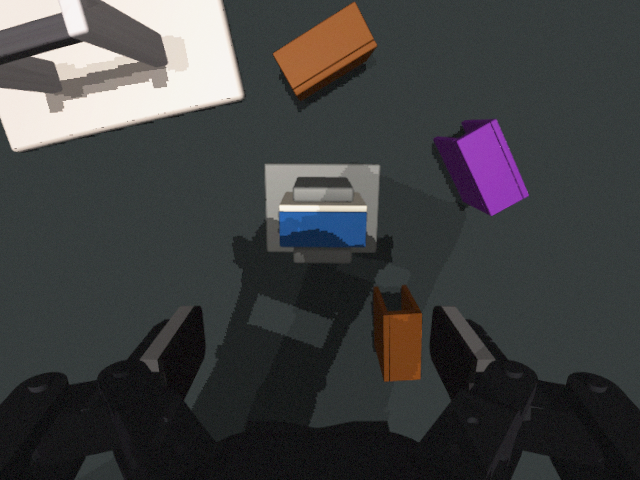

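The wrist view shows the holder with its blue top at (323,226) and the white edge on the +x side (upper edge, row 207). The fit gives a centre near (460,-208) and a y axis at 81.7°. Next I descend and grip the ends.

Call:
apply_moves([
  [[3.6,0.9,0],0.024],
  [[0,0,30],0],
  [[0,0,35],0],
  [[0,0,30],0],
  [[0,0,25],0],
])

```text
time_s: 2.5
eef_pos: [0.4597, -0.2084, 0.0788]
ee_rot: [[0.989, -0.148, -0.001], [-0.148, -0.989, 0.0], [-0.001, -0.0, -1.0]]
wrist_force: [0.4, -0.8, -0.6]
grip_width: 0.998
grasp_force: 0.0
```

Call:
apply_moves([
  [[0,0,20],0],
  [[0,0,15],0],
  [[0,0,11],0],
  [[0,0,0],0],
  [[0,0,0],0],
])

```text
time_s: 3.0
eef_pos: [0.4606, -0.2082, 0.0348]
ee_rot: [[0.989, -0.147, 0.0], [-0.147, -0.989, -0.0], [0.001, 0.0, -1.0]]
wrist_force: [0.0, 0.4, 0.8]
grip_width: 1.006
grasp_force: 0.0
```

Call:
apply_moves([
  [[0,0,0],0],
  [[0,0,0],0],
  [[0,0,0],0],
  [[0,0,0],0],
  [[0,0,0],0],
], jaw=-1, force=40)

```text
time_s: 3.5
eef_pos: [0.4609, -0.208, 0.0354]
ee_rot: [[0.989, -0.146, 0.001], [-0.146, -0.989, -0.001], [0.002, 0.001, -1.0]]
wrist_force: [-3.6, -0.4, 7.1]
grip_width: 0.743
grasp_force: 43.3
```

Call:
apply_moves([
  [[0,0,0],0],
  [[0,0,0],0],
  [[0,0,0],0],
  [[0,0,0],0],
  [[0,0,0],0],
])

```text
time_s: 4.0
eef_pos: [0.4609, -0.208, 0.0354]
ee_rot: [[0.989, -0.146, 0.001], [-0.146, -0.989, -0.001], [0.002, 0.001, -1.0]]
wrist_force: [-2.3, -0.1, 6.9]
grip_width: 0.737
grasp_force: 43.3
```

Call:
apply_moves([
  [[0,0,-5],0],
  [[0,0,-10],0],
  [[0,0,-15],0],
  [[0,0,-20],0],
  [[0,0,-20],0],
])

```text
time_s: 4.5
eef_pos: [0.4604, -0.2076, 0.1057]
ee_rot: [[0.989, -0.146, 0.0], [-0.146, -0.989, -0.0], [0.0, 0.0, -1.0]]
wrist_force: [0.1, 1.0, -2.5]
grip_width: 0.739
grasp_force: 44.3
```

Call:
apply_moves([
  [[0,0,-20],0],
  [[0,0,0],-0.111],
  [[0,0,0],-0.111],
  [[0,0,0],0],
  [[0,0,0],0],
])

```text
time_s: 5.0
eef_pos: [0.4604, -0.2077, 0.1247]
ee_rot: [[0.997, 0.073, 0.0], [0.073, -0.997, -0.0], [0.0, 0.0, -1.0]]
wrist_force: [-0.0, -0.4, -1.8]
grip_width: 0.74
grasp_force: 44.4
```

```bash
python3 - <<'E'
from h import *
print({k:np.round(v,2) for k,v in arm.get_obs().items() if k in('grip_width','grasp_force','wrist_force')})
plan((.44,-.06,.10),94.3)
im,d,p=cap('top','top2'); C=cloud(p,d)
# refine bar/plate
hsv=cv2.cvtColor(im,cv2.COLOR_RGB2HSV)
wh=cv2.inRange(hsv,(0,0,150),(180,60,255)); wh[:,:290]=0; wh[:,410:]=0; wh[:,:]=wh; wh[270:]=0
ys=[];e=[]
for u in range(312,395):
    col=np.where(wh[200:270,u])[0]; e.append((u,200+col.max()+.5))
e=onz(p,e,.012)[:,:2]*1000; f=np.polyfit(e[:,1],e[:,0],1); r=np.abs(np.polyval(f,e[:,1])-e[:,0]); g=r<2; f=np.polyfit(e[g,1],e[g,0],1)
yaw=-np.arctan(f[0]); print('front edge yaw deg',np.degrees(yaw),g.sum(),'x at y=-50',np.polyval(f,-50))
ux=np.array([np.cos(yaw),np.sin(yaw)]);uy=np.array([-ux[1],ux[0]])
q=C[200:260,300:400].reshape(-1,3)*1000; q=q[(q[:,2]>118)&(q[:,2]<135)]
for n,a in(('x',ux),('y',uy)):
    s=q[:,:2]@a; lo,hi=np.percentile(s,[1,99]); print(n,lo,hi,(lo+hi)/2, hi-lo)
print('front edge along x', (e[g]@ux).mean(), 'expect bar = +50')
E
```

```text
{'wrist_force': array([-0.02, -0.36, -1.77]), 'grasp_force': np.float64(44.41), 'grip_width': np.float64(0.74)}
at [ 0.4604 -0.2077  0.1247] t 5.0 q6 1.0 tilt z [ 0. -0. -1.] turn -0.002 shift [  -9.3 -148.8   24.7]
front edge yaw deg 4.362592520147397 83 x at y=-50 550.2978700300574
x 583.3031592909601 606.7662777854681 595.0347185382141 23.463118494507967
y -147.36461644010203 -44.002088539085435 -95.68335248959373 103.36252790101659
front edge along x 544.9000499514337 expect bar = +50
```

Call:
apply_moves([
  [[-2,-25,0],0],
  [[-2,-35,0],0],
  [[-2,-35,0],0],
  [[-2,-32,0],0],
  [[-1.3,-22,0],0],
])

```text
time_s: 5.55
eef_pos: [0.4394, -0.0581, 0.1244]
ee_rot: [[0.997, 0.074, -0.0], [0.074, -0.997, 0.0], [-0.0, -0.0, -1.0]]
wrist_force: [0.3, -0.5, -2.0]
grip_width: 0.743
grasp_force: 44.6
```

Call:
apply_moves([
  [[0,0,25],0],
  [[0,0,30],0],
  [[0,0,20],0],
  [[0,0,12],0],
  [[0,0,7],0],
])

```text
time_s: 6.05
eef_pos: [0.4397, -0.0598, 0.0297]
ee_rot: [[0.997, 0.074, -0.001], [0.074, -0.997, 0.0], [-0.001, -0.0, -1.0]]
wrist_force: [1.3, -0.3, -1.2]
grip_width: 0.744
grasp_force: 44.5
```

Call:
apply_moves([
  [[0,0,1.5],0],
  [[0,0,0.8],0],
  [[0,0,0.7],0],
  [[0,0,0.3],0],
  [[0,0,0],0],
])

```text
time_s: 6.55
eef_pos: [0.4401, -0.0599, 0.0274]
ee_rot: [[0.997, 0.076, 0.001], [0.076, -0.997, -0.0], [0.001, 0.0, -1.0]]
wrist_force: [-0.6, -1.4, 1.2]
grip_width: 0.744
grasp_force: 44.7
```

Call:
apply_moves([
  [[0,0,0],0],
  [[0,0,0],0],
  [[0,0,0],0],
  [[0,0,0],0],
  [[0,0,0],0],
], jaw=1)

```text
time_s: 7.05
eef_pos: [0.4399, -0.0598, 0.027]
ee_rot: [[0.997, 0.076, -0.0], [0.076, -0.997, 0.0], [-0.0, -0.0, -1.0]]
wrist_force: [1.0, -1.3, 0.4]
grip_width: 1.002
grasp_force: 0.0
```

Call:
apply_moves([
  [[0,0,-15],0],
  [[0,0,-35],0],
  [[0,0,-40],0],
  [[0,0,-40],0],
  [[0,0,-40],0],
])

```text
time_s: 7.55
eef_pos: [0.4395, -0.0597, 0.1987]
ee_rot: [[0.997, 0.076, 0.0], [0.076, -0.997, -0.0], [0.0, 0.0, -1.0]]
wrist_force: [0.1, 0.5, 0.9]
grip_width: 1.0
grasp_force: 0.0
```

Call:
apply_moves([
  [[0,0,0],-0.13],
  [[0,0,0],-0.13],
  [[0,0,0],-0.13],
  [[0,0,0],-0.13],
  [[0,0,0],-0.13],
])

```text
time_s: 8.05
eef_pos: [0.4398, -0.0598, 0.197]
ee_rot: [[0.744, 0.668, -0.0], [0.668, -0.744, 0.0], [0.0, -0.0, -1.0]]
wrist_force: [-0.7, -0.7, -0.4]
grip_width: 0.999
grasp_force: 0.0
```

Call:
apply_moves([
  [[0,0,0],-0.13],
  [[0,0,0],-0.13],
  [[0,0,0],-0.13],
  [[0,0,0],-0.13],
  [[0,0,0],-0.13],
])

```text
time_s: 8.55
eef_pos: [0.4398, -0.0598, 0.197]
ee_rot: [[0.188, 0.982, -0.0], [0.982, -0.188, 0.0], [0.0, -0.0, -1.0]]
wrist_force: [-0.7, -0.1, 1.3]
grip_width: 1.001
grasp_force: 0.0
```

Call:
apply_moves([
  [[0,0,0],-0.13],
  [[0,0,0],-0.14],
  [[0,0,0],0],
  [[0,0,0],0],
])

```text
time_s: 8.95
eef_pos: [0.4398, -0.0598, 0.1969]
ee_rot: [[-0.071, 0.997, -0.0], [0.997, 0.071, 0.0], [0.0, -0.0, -1.0]]
wrist_force: [-0.8, 0.1, 0.4]
grip_width: 1.0
grasp_force: 0.0
```

```bash
python3 - <<'E'
from h import *
im,d,p=cap('wrist','w2'); plan((.44,-.06,.20),4.36)
hsv=cv2.cvtColor(im,cv2.COLOR_RGB2HSV)
m=cv2.inRange(hsv,(98,120,120),(125,255,255))
for c in sorted(cv2.findContours(m,cv2.RETR_EXTERNAL,cv2.CHAIN_APPROX_NONE)[0],key=cv2.contourArea)[-1:]:
    w=onz(p,c[:,0,:],.060)[:,:2]*1000; r=cv2.minAreaRect(np.float32(w)); print(cv2.contourArea(c),c[:,0].mean(0),r,np.round(cv2.boxPoints(r),1).tolist())
E
```

```text
at [ 0.4398 -0.0598  0.197 ] t 9.0 q6 -0.29 tilt z [-0.  0. -1.] turn -0.005 shift [-0.2  0.1 -3. ]
768.5 [314.5840708  253.96460177] ((437.97918701171875, -77.65921020507812), (25.325275421142578, 23.907306671142578), 4.5439839363098145) [[424.3999938964844, -66.69999694824219], [426.29998779296875, -90.5999984741211], [451.5, -88.5999984741211], [449.70001220703125, -64.69999694824219]]
```

View pics/w2.png

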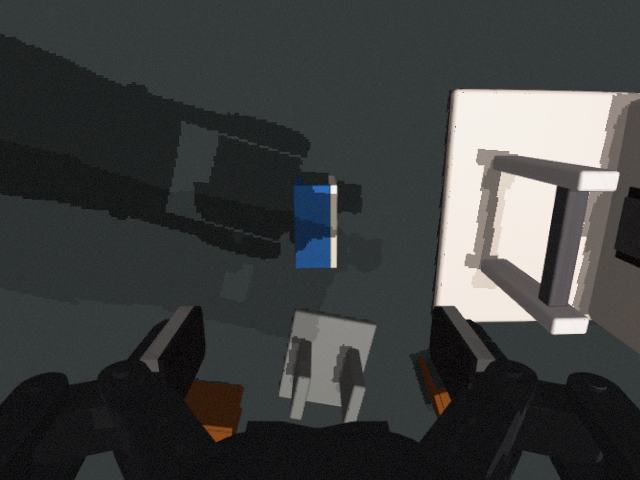

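The holder stands upright on the bench at u 294–337, v 184–268, with the white tile to the right (towards the station). The bar is at about (565,245).

```bash
python3 - <<'E'
from h import *
p=arm.camera_params('wrist')
w=onz(p,[(293.5,184),(337,184),(337,268.5),(294.5,268.5)],.060)*1000; print(np.round(w,1),w.mean(0))
im,d,p=cap('wrist'); C=cloud(p,d)*1000; q=C[80:340,430:640].reshape(-1,3); q=q[(q[:,2]>119)&(q[:,2]<133)]
a=np.radians(4.36);u=np.array([np.cos(a),np.sin(a)]);v=np.array([-u[1],u[0]])
print(len(q),[np.percentile(q[:,:2]@t,[1,99]) for t in(u,v)])
E
```

```text
[[421.  -26.9  60. ]
 [452.3 -24.7  60. ]
 [457.8 -89.5  60. ]
 [425.2 -91.8  60. ]] [439.06581613 -58.21253815  60.        ]
1735 [array([582.27259532, 605.78904664]), array([-144.62218587,  -41.87763602])]
```

Call:
apply_moves([
  [[0,0,30],-0.005],
  [[0,0,40],0],
  [[0,0,40],0],
  [[0,0,27],0],
  [[0,0,15],0],
])

```text
time_s: 9.55
eef_pos: [0.4388, -0.0596, 0.0428]
ee_rot: [[-0.077, 0.997, -0.003], [0.997, 0.077, 0.001], [0.001, -0.003, -1.0]]
wrist_force: [0.7, 0.1, -0.6]
grip_width: 0.998
grasp_force: 0.0
```

Call:
apply_moves([
  [[0,0,10],0],
  [[0,0,5],0],
  [[0,0,0],0],
  [[0,0,0],0],
])

```text
time_s: 9.95
eef_pos: [0.4403, -0.0599, 0.0306]
ee_rot: [[-0.08, 0.997, 0.001], [0.997, 0.08, -0.0], [-0.0, 0.001, -1.0]]
wrist_force: [-0.2, 0.2, 0.3]
grip_width: 0.999
grasp_force: 0.0
```

Call:
apply_moves([
  [[0,0,0],0],
  [[0,0,0],0],
  [[0,0,0],0],
  [[0,0,0],0],
  [[0,0,0],0],
], jaw=-1, force=35)

```text
time_s: 10.45
eef_pos: [0.4399, -0.0598, 0.0302]
ee_rot: [[-0.08, 0.997, 0.0], [0.997, 0.08, -0.0], [-0.0, 0.0, -1.0]]
wrist_force: [-3.2, 0.4, 5.7]
grip_width: 0.367
grasp_force: 38.9
```

Call:
apply_moves([
  [[0,0,0],0],
  [[0,0,0],0],
  [[0,0,0],0],
  [[0,0,0],0],
  [[0,0,0],0],
])

```text
time_s: 10.95
eef_pos: [0.44, -0.0599, 0.0302]
ee_rot: [[-0.08, 0.997, 0.0], [0.997, 0.08, -0.0], [-0.0, 0.0, -1.0]]
wrist_force: [-2.0, -0.1, 5.9]
grip_width: 0.366
grasp_force: 39.0
```

Call:
apply_moves([
  [[0,0,-8],0],
  [[0,0,-22],0],
  [[0,0,-35],0],
  [[0,0,-40],0],
  [[0,0,-40],0],
])

```text
time_s: 11.45
eef_pos: [0.4394, -0.0597, 0.1768]
ee_rot: [[-0.08, 0.997, -0.0], [0.997, 0.08, 0.0], [0.0, -0.0, -1.0]]
wrist_force: [1.1, -0.1, -1.3]
grip_width: 0.368
grasp_force: 38.0
```

Call:
apply_moves([
  [[0,20,0],0],
  [[0,35,0],0],
  [[0,35,0],0],
  [[0,30,0],0],
  [[0,15,0],0],
])

```text
time_s: 11.95
eef_pos: [0.576, -0.0487, 0.1749]
ee_rot: [[-0.08, 0.997, -0.0], [0.997, 0.08, 0.0], [0.0, -0.0, -1.0]]
wrist_force: [-0.3, 0.1, -0.3]
grip_width: 0.375
grasp_force: 38.2
```

Call:
apply_moves([
  [[0,10,0],0],
  [[0,0,0],0],
  [[0,0,0],0],
])

```text
time_s: 12.25
eef_pos: [0.5839, -0.0482, 0.1749]
ee_rot: [[-0.08, 0.997, -0.001], [0.997, 0.08, 0.0], [0.0, -0.001, -1.0]]
wrist_force: [-0.2, -0.5, -1.4]
grip_width: 0.373
grasp_force: 38.2
```

```bash
python3 - <<'E'
from h import *
im,d,p=cap('wrist','w3'); plan((.6003,-.0493,.175),4.36)
s=cap('scene')[0]
cv2.imwrite('pics/c3.png',np.hstack([cv2.resize(im[:,:,::-1],(400,300)),cv2.resize(s[140:320,120:360,::-1],(400,300))]))
print(np.round(arm.get_obs()['wrist_force'],1))
E
```

```text
at [ 0.5838 -0.0483  0.175 ] t 12.3 q6 -0.22 tilt z [-0.  0. -1.] turn 0.004 shift [-2.3 16.3  0. ]
[-0.7  0.5 -1.5]
```

View pics/c3.png

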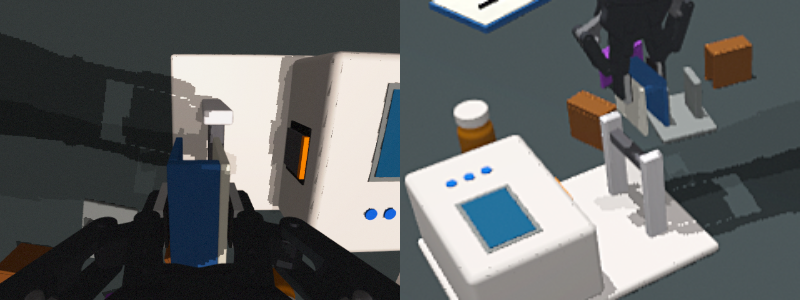

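The wrist half shows the holder held level with its tile towards the port, and the left post top at about (218,117) beyond it. I move over the bar and check against the post.

Call:
apply_moves([
  [[-2.3,8,0],0.004],
  [[0,8.3,0],0],
  [[0,0,0],0],
  [[0,0,0],0],
])

```text
time_s: 12.75
eef_pos: [0.6009, -0.0493, 0.1747]
ee_rot: [[-0.076, 0.997, -0.0], [0.997, 0.076, 0.0], [0.0, -0.0, -1.0]]
wrist_force: [-0.5, 0.2, -0.5]
grip_width: 0.368
grasp_force: 38.1
```

```bash
python3 - <<'E'
from h import *
im,d,p=cap('wrist'); C=cloud(p,d)*1000; plan((.6003,-.0493,.175),4.36)
a=np.radians(4.36);u=np.array([np.cos(a),np.sin(a)]);v=np.array([-u[1],u[0]])
def st(n,m):
    q=C[m]; print(n,len(q),*[np.round(np.percentile(q@np.r_[t,0],[2,50,98]),1) for t in(u,v)],np.round(np.percentile(q[:,2],[2,98]),1))
X=C[...,:2]@u;Y=C[...,:2]@v;Z=C[...,2]
st('post',(Z>121)&(Z<130)&(Y>-60)&(Y<-35)&(X>560)&(X<630))
st('bar',(Z>104)&(Z<114)&(Y>-75)&(Y<-55)&(X>570)&(X<620))
st('holder',(Z>195)&(Z<212)&(Y>-135)&(Y<-55)&(X>565)&(X<625))
im2,d2,p2=cap('top'); C=cloud(p2,d2)*1000
X=C[...,:2]@u;Y=C[...,:2]@v;Z=C[...,2]
st('tpost',(Z>119)&(Z<133)&(Y>-60)&(Y<-35)&(X>560)&(X<630))
e=arm.get_obs()['eef_pos'];print('tcp st',e[:2]@u*1000,e[:2]@v*1000)
E
```

```text
at [ 0.6008 -0.0493  0.1748] t 12.8 q6 -0.22 tilt z [-0.  0. -1.] turn -0.0 shift [-0.  -0.5 -0.2]
post 1170 [583.9 594.8 606.3] [-53.8 -47.5 -41.9] [123.5 127. ]
bar 854 [588.2 594.7 601.9] [-74.7 -65.7 -56.9] [108.1 111. ]
holder 17939 [574.9 595.8 616.6] [-120.5  -85.9  -61.3] [197.8 210.3]Traceback (most recent call last):
  File "<stdin>", line 12, in <module>
  File "<stdin>", line 5, in st
    return _quantile_unchecked(
        a, q, axis, out, overwrite_input, method, keepdims, weights)
    return _ureduce(a,
                    func=_quantile_ureduce_func,
    ...<5 lines>...
                    overwrite_input=overwrite_input,
                    method=method)
    r = func(a, **kwargs)
    result = _quantile(arr,
                       quantiles=q,
    ...<2 lines>...
                       out=out,
                       weights=wgt)
    slices_having_nans = np.isnan(arr[-1, ...])
                                  ~~~^^^^^^^^^
IndexError: index -1 is out of bounds for axis 0 with size 0
```

The bar centre is at x 594.8 in station axes and the TCP is within 1 mm of it. Lowering now.

Call:
apply_moves([
  [[0,-0.5,12],0],
  [[0,0,12],0],
  [[0,0,8],0],
  [[0,0,6],0],
  [[0,0,6],0],
])

```text
time_s: 13.35
eef_pos: [0.6003, -0.0493, 0.1303]
ee_rot: [[-0.076, 0.997, -0.0], [0.997, 0.076, 0.0], [0.0, -0.0, -1.0]]
wrist_force: [-0.1, 0.1, -1.0]
grip_width: 0.367
grasp_force: 38.2
```

Call:
apply_moves([
  [[0,0,9],0],
  [[0,0,9],0],
  [[0,0,9],0],
  [[0,0,7],0],
  [[0,0,4],0],
])

```text
time_s: 13.85
eef_pos: [0.6001, -0.0493, 0.0921]
ee_rot: [[-0.076, 0.997, -0.001], [0.997, 0.076, 0.0], [0.0, -0.001, -1.0]]
wrist_force: [1.0, 0.0, -1.1]
grip_width: 0.365
grasp_force: 38.2
```

Call:
apply_moves([
  [[0,0,2],0],
  [[0,0,0.6],0],
  [[0,0,0.6],0],
  [[0,0,0.6],0],
  [[0,0,0],0],
])

```text
time_s: 14.35
eef_pos: [0.6004, -0.0493, 0.0893]
ee_rot: [[-0.076, 0.997, 0.0], [0.997, 0.076, -0.0], [-0.0, 0.0, -1.0]]
wrist_force: [0.8, 0.0, -1.0]
grip_width: 0.367
grasp_force: 38.2
```

Call:
apply_moves([
  [[0,0,0.4],0],
  [[0,0,0.3],0],
  [[0,0,0.3],0],
  [[0,0,0],0],
  [[0,0,0],0],
])

```text
time_s: 14.85
eef_pos: [0.6004, -0.0493, 0.0882]
ee_rot: [[-0.076, 0.997, 0.0], [0.997, 0.076, -0.0], [-0.0, 0.0, -1.0]]
wrist_force: [-0.5, 1.1, -0.6]
grip_width: 0.369
grasp_force: 38.1
```

Call:
apply_moves([
  [[0,0,0.3],0],
  [[0,0,0.3],0],
  [[0,0,0],0],
  [[0,0,0],0],
])

```text
time_s: 15.25
eef_pos: [0.6004, -0.0493, 0.0882]
ee_rot: [[-0.076, 0.997, 0.0], [0.997, 0.076, -0.0], [-0.0, 0.0, -1.0]]
wrist_force: [-4.0, 0.3, 6.0]
grip_width: 0.374
grasp_force: 39.0
```

Call:
apply_moves([
  [[0,0,0],0],
  [[0,0,0],0],
  [[0,0,0],0],
  [[0,0,0],0],
  [[0,0,0],0],
], jaw=1)

```text
time_s: 15.75
eef_pos: [0.6004, -0.0493, 0.0875]
ee_rot: [[-0.076, 0.997, 0.0], [0.997, 0.076, 0.0], [0.0, 0.0, -1.0]]
wrist_force: [0.5, -0.5, -0.5]
grip_width: 1.001
grasp_force: 0.0
```

Call:
apply_moves([
  [[0,0,-8],0],
  [[0,0,-20],0],
  [[0,0,-35],0],
  [[0,0,-40],0],
  [[0,0,-35],0],
])

```text
time_s: 16.25
eef_pos: [0.6003, -0.0493, 0.2283]
ee_rot: [[-0.076, 0.997, 0.001], [0.997, 0.076, -0.0], [-0.0, 0.001, -1.0]]
wrist_force: [-0.2, 0.1, -0.1]
grip_width: 1.0
grasp_force: 0.0
```

Call:
apply_moves([
  [[25,0,0],0],
  [[40,-10,0],0],
  [[45,-15,0],0],
  [[45,-15,0],0],
  [[45,-15,0],0],
], jaw=-1)

```text
time_s: 16.75
eef_pos: [0.5294, 0.1474, 0.2263]
ee_rot: [[-0.076, 0.997, 0.001], [0.997, 0.076, 0.0], [0.0, 0.001, -1.0]]
wrist_force: [1.0, 0.1, -0.1]
grip_width: 0.148
grasp_force: 0.0
```

Call:
apply_moves([
  [[40,-12,0],0],
  [[25,-10,0],0],
  [[0,0,0],0],
  [[0,0,0],0],
])

```text
time_s: 17.15
eef_pos: [0.5034, 0.2092, 0.2261]
ee_rot: [[-0.077, 0.997, 0.001], [0.997, 0.077, 0.0], [-0.0, 0.001, -1.0]]
wrist_force: [-0.0, -0.0, -1.1]
grip_width: 0.003
grasp_force: 0.0
```

```bash
python3 - <<'E'
from h import *
s,ds,ps=cap('scene'); t,d,p=cap('top'); im,dw,pw=cap('wrist')
a=cv2.resize(s[170:350,120:360,::-1],(400,300)); b=cv2.resize(t[190:265,305:405,::-1],(400,300),interpolation=cv2.INTER_CUBIC); c=cv2.resize(im[:,:,::-1],(400,300))
cv2.imwrite('pics/c4.png',np.vstack([np.hstack([a,b]),np.hstack([c,c*0])]))
A=np.radians(4.36);u=np.array([np.cos(A),np.sin(A)]);v=np.array([-u[1],u[0]])
C=cloud(p,d)*1000; hsv=cv2.cvtColor(t,cv2.COLOR_RGB2HSV)
m=cv2.inRange(hsv,(98,120,60),(125,255,255)); k=(m>0); k[:205]=0;k[260:]=0;k[:,:310]=0;k[:,:]&=True;k[:,400:]=0
q=C[k]; print('hung z',np.percentile(q[:,2],[5,50,95]),np.percentile(q[:,:2]@u,[2,98]),np.percentile(q[:,:2]@v,[2,98]))
C=cloud(pw,dw)*1000; hsv=cv2.cvtColor(im,cv2.COLOR_RGB2HSV)
r=cv2.inRange(hsv,(0,180,80),(6,255,255))|cv2.inRange(hsv,(174,180,80),(180,255,255))
for cc in cv2.findContours(r,cv2.RETR_EXTERNAL,cv2.CHAIN_APPROX_NONE)[0]:
    if cv2.contourArea(cc)>150:
        mm=np.zeros_like(r);cv2.drawContours(mm,[cc],-1,255,-1);q=C[mm>0];tq=q[q[:,2]>q[:,2].max()-4]
        (x,y),R=cv2.minEnclosingCircle(np.float32(tq[:,:2])); print('knob',cv2.contourArea(cc),cc.mean(0),x,y,R,np.median(tq[:,2]))
plan((.514,.271,.2))
E
```

```text
hung z [114.05295667 116.73135733 119.52102489] [580.81619601 605.88388629] [-125.52327738  -65.32507378]
knob 2035.5 [[329.71428571 156.57823129]] 498.50115966796875 282.09027099609375 9.999999747378752e-05 368.1616416784369
at [0.5039 0.2082 0.2257] t 17.3 q6 0.25 tilt z [ 0. -0. -1.] turn 0 shift [61.9 14.8 25.7]
```

View pics/c4.png

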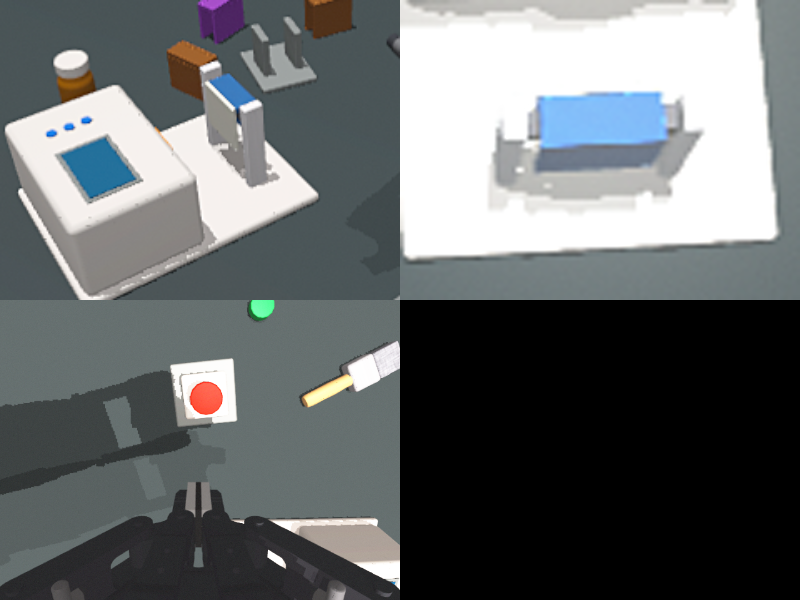

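The holder hangs level astride the bar with its tile towards the port: blue top at (600,120) in the top crop, and the white tile face visible in the scene crop. The red knob is at (330,157) in the full wrist image.

```bash
python3 - <<'E'
from h import *
p=arm.camera_params('wrist'); k=onz(p,(329.7,156.6),.106)[0]; print(k); plan((k[0],k[1],.112))
E
```

```text
[0.50871627 0.26350999 0.106     ]
at [0.5039 0.2082 0.2257] t 17.3 q6 0.25 tilt z [ 0. -0. -1.] turn 0 shift [ 54.8   8.9 113.7]
```

Call:
apply_moves([
  [[20,4,15],0],
  [[25,5,20],0],
  [[13,2,15],0],
  [[0,0,0],0],
  [[0,0,0],0],
])

```text
time_s: 17.8
eef_pos: [0.5102, 0.2671, 0.1758]
ee_rot: [[-0.076, 0.997, -0.0], [0.997, 0.076, -0.0], [-0.0, -0.0, -1.0]]
wrist_force: [-0.3, -0.2, 0.3]
grip_width: -0.0
grasp_force: 0.0
```

```bash
python3 - <<'E'
from h import *
for n in('wrist','top','scene'):
    im,d,p=cap(n,'k_'+n); hsv=cv2.cvtColor(im,cv2.COLOR_RGB2HSV)
    r=cv2.inRange(hsv,(0,150,60),(8,255,255))|cv2.inRange(hsv,(170,150,60),(180,255,255))
    if n=='top': r[:,260:]=0; r[:,:180]=0
    c=max(cv2.findContours(r,cv2.RETR_EXTERNAL,cv2.CHAIN_APPROX_NONE)[0],key=cv2.contourArea)
    # farther-from-camera half of the outline is the top-face rim
    w=onz(p,c[:,0],.106)[:,:2]*1000; cam=np.array(p['origin'])[:2]*1000; g=w.mean(0)-cam; L=np.linalg.norm(g); g/=L
    s=w@g; t=w@np.array([-g[1],g[0]]); far=s.max(); ctr=g*(far-18)+np.array([-g[1],g[0]])*(t.max()+t.min())/2
    print(n,cv2.contourArea(c),np.ptp(s),np.ptp(t),'centre',ctr)
plan((.511,.267,.112))
E
```

```text
wrist 2660.5 35.78158513649561 34.30385169018723 centre [508.70046651 265.0269846 ]
top 33.5 23.68002067093289 16.05172766725468 centre [509.12032376 244.86411386]
scene 329.0 41.8546276821063 34.724554233147984 centre [509.93185045 261.76346112]
at [0.5105 0.267  0.1767] t 17.95 q6 0.34 tilt z [ 0.001  0.    -1.   ] turn 0 shift [-0.1  0.5 64.7]
```

Call:
apply_moves([
  [[-2.4,-1.7,15],0],
  [[0,0,20],0],
  [[0,0,17],0],
  [[0,0,10],0],
  [[0,0,4],0],
])

```text
time_s: 18.45
eef_pos: [0.5085, 0.2648, 0.1093]
ee_rot: [[-0.075, 0.997, -0.0], [0.997, 0.075, -0.0], [-0.0, -0.0, -1.0]]
wrist_force: [-0.1, 0.3, 0.2]
grip_width: 0.003
grasp_force: 0.0
```

Call:
apply_moves([
  [[0,0,5],0],
  [[0,0,6],0],
  [[0,0,6],0],
  [[0,0,6],0],
  [[0,0,5],0],
])

```text
time_s: 18.95
eef_pos: [0.5091, 0.2653, 0.0827]
ee_rot: [[-0.076, 0.997, 0.002], [0.997, 0.076, 0.001], [0.0, 0.002, -1.0]]
wrist_force: [-3.7, -3.8, 10.5]
grip_width: 0.005
grasp_force: 5.6
```

Call:
apply_moves([
  [[0,0,3],0],
  [[0,0,1.5],0],
  [[0,0,1],0],
  [[0,0,0.5],0],
  [[0,0,0],0],
])

```text
time_s: 19.45
eef_pos: [0.5092, 0.2654, 0.078]
ee_rot: [[-0.076, 0.997, 0.002], [0.997, 0.076, 0.001], [0.001, 0.002, -1.0]]
wrist_force: [-7.4, -5.7, 20.4]
grip_width: 0.004
grasp_force: 10.2
```

It is at the stop: z is 0.078 with 20 N, above the spring's 12.5 N. Hold.

Call:
apply_moves([
  [[0,0,0.4],0],
  [[0,0,0],0],
  [[0,0,0],0],
  [[0,0,0],0],
  [[0,0,0],0],
])

```text
time_s: 19.95
eef_pos: [0.5093, 0.2654, 0.0779]
ee_rot: [[-0.076, 0.997, 0.003], [0.997, 0.076, 0.001], [0.001, 0.003, -1.0]]
wrist_force: [-9.3, -6.1, 23.6]
grip_width: -0.005
grasp_force: 12.1
```

Call:
apply_moves([
  [[0,0,0],0],
  [[0,0,0],0],
  [[0,0,0],0],
  [[0,0,0],0],
  [[0,0,0],0],
])

```text
time_s: 20.45
eef_pos: [0.5093, 0.2654, 0.0779]
ee_rot: [[-0.076, 0.997, 0.003], [0.997, 0.076, 0.001], [0.001, 0.003, -1.0]]
wrist_force: [-10.8, -6.1, 24.4]
grip_width: -0.006
grasp_force: 12.1
```

Call:
apply_moves([
  [[0,0,0],0],
  [[0,0,0],0],
  [[0,0,0],0],
  [[0,0,0],0],
  [[0,0,0],0],
])

```text
time_s: 20.95
eef_pos: [0.5093, 0.2654, 0.0779]
ee_rot: [[-0.076, 0.997, 0.003], [0.997, 0.076, 0.001], [0.001, 0.003, -1.0]]
wrist_force: [-9.3, -6.4, 23.3]
grip_width: -0.001
grasp_force: 12.1
```

Call:
apply_moves([
  [[0,0,0],0],
  [[0,0,0],0],
  [[0,0,0],0],
  [[0,0,0],0],
])

```text
time_s: 21.35
eef_pos: [0.5093, 0.2654, 0.0779]
ee_rot: [[-0.076, 0.997, 0.003], [0.997, 0.076, 0.001], [0.001, 0.003, -1.0]]
wrist_force: [-8.6, -6.6, 24.7]
grip_width: -0.002
grasp_force: 12.1
```

Call:
apply_moves([
  [[0,0,-6],0],
  [[0,0,-12],0],
  [[0,0,-18],0],
  [[0,0,-25],0],
  [[0,0,-30],0],
])

```text
time_s: 21.85
eef_pos: [0.5083, 0.2651, 0.167]
ee_rot: [[-0.076, 0.997, -0.0], [0.997, 0.076, -0.0], [-0.0, -0.0, -1.0]]
wrist_force: [-0.7, -0.9, 0.6]
grip_width: -0.001
grasp_force: 0.0
```

Call:
apply_moves([
  [[0,0,-30],0],
  [[-15,-15,-10],0],
  [[-20,-20,0],0],
  [[-10,-10,0],0],
  [[0,0,0],0],
])

```text
time_s: 22.35
eef_pos: [0.4666, 0.2162, 0.207]
ee_rot: [[-0.075, 0.997, 0.001], [0.997, 0.075, 0.0], [0.0, 0.001, -1.0]]
wrist_force: [0.2, 0.4, 0.2]
grip_width: -0.001
grasp_force: 0.0
```

```bash
python3 - <<'E'
from h import *
s=cap('scene')[0]; im,d,p=cap('wrist'); C=cloud(p,d)*1000
cv2.imwrite('pics/c5.png',np.hstack([cv2.resize(s[150:420,100:460,::-1],(400,300)),cv2.resize(im[:,:,::-1],(400,300))]))
hsv=cv2.cvtColor(im,cv2.COLOR_RGB2HSV); r=cv2.inRange(hsv,(0,200,100),(5,255,255)); print('knob z',np.percentile(C[r>0][:,2],[30,50,80]))
print(arm.get_obs()['time_s'])
E
```

```text
knob z [105.24326101 105.61265955 106.26896164]
22.45
```

View pics/c5.png

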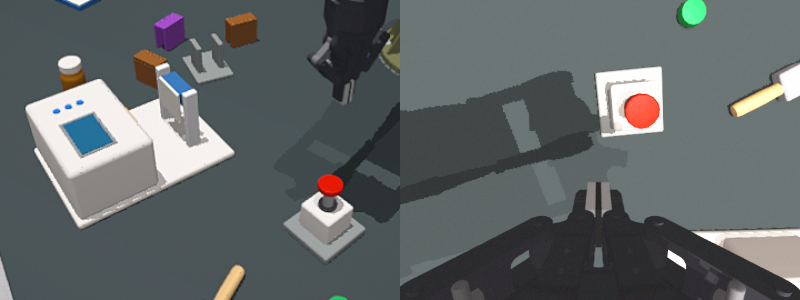

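The holder still hangs level at (180,90). The knob at (330,185) is fully back up at 106 mm, the bystanders are where they were, and the robot is clear of everything.

```bash
python3 -c "from bench import arm; print(arm.finish_job())"
```

```text
the job is handed in; nothing more can be done
None
```

The holder hangs level on the bar with its tile facing the spectrometer, the plunger was held fully down for about two seconds and came fully back up, and the job was handed in at about 22.5 s of the 72 s.

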